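# Draw the long print scraper out through the tool box hatch

### The arm

A 6-joint arm with a two-finger parallel gripper is mounted at the origin on the work surface. World frame = base frame: x ahead of the robot, y to its left, z up, the work surface at z = 0. Lengths are in m, angles in rad, forces in N, time in s.
With the tool pointing down it reaches from about 0.35 to 0.975 m from the base axis. Payload 4.9 kg.
Tool frame: the origin (TCP) lies on the front face of the gripper's body, between the roots of the fingers; the fingertips stand ctrl.tip_extent ahead of it and the grasp point (between the pads) lies 54 mm ahead of it (ctrl.tip_extent is the distance from the TCP to the fingertips, in m); z points along the fingers, y is the line along which they close (so a half turn about z gives the same grasp; the last joint's range is limited). The gripper opens to 85 mm and grips with 20 to 120 N. Pads are 22 mm wide; open, the fingers measure 114 mm over their backs; the gripper's body (76 mm by 85 mm) begins 54 mm behind the grasp point. The pads swing forward as they close: fully open they stand 13 mm farther back than shut.
Start: joints at [1.071, 0.053, 1.613, -0, 1.476, -0.119], TCP at [0.232, 0.58, 0.304] pointing down, gripper open.
Joint ranges: [-3.01, 3.01], [-1.01, 2.22], [0.06, 2.58], [-1.02, 4.17], [0.09, 2.62], [-3.14, 3.14]. Speed limits (rad/s): [2.57, 2.57, 3.14, 3.14, 3.14, 3.14].

### API

Orientations are given as a rotation vector (axis times angle).
In Python, from station import ctrl gives the robot as it stands.
- The arm moves only by the tool apply_moves, never from a script. Its argument "rows" is one flat list of numbers, 6 for each row, row after row: the shift along the tool's x, y, z normalised to -1 to 1, where 1 is 0.6 m, then the turn, a rotation vector about the tool's x, y, z normalised to -1 to 1, where 1 is 90 degrees. A call has 1 to 20 rows; each row is the pose to reach, as a shift and turn from the pose commanded when the call began, along the tool's axes at that moment; what a row does not reach only later rows make up. A row lasts 1/10 s, in which the tool goes at most 50 mm and 8.59 degrees, less where a joint would pass 70% of its speed; a pose out of reach is approached as far as the arm can. A call with a number of a shift or a turn outside -1 to 1 is refused whole. A call with a gripper value outside its range is refused whole. "grip" is the opening, from 0 (shut) to 1 (fully open), set as the call begins (left out, the last holds). The fingers move at their own pace and stop on an object; "grip_force" is the grip in N (left out, the last holds). Time passes only in rows, so rows that repeat a pose let the fingers close. It gives the time, the measured TCP pose, the force, the opening and the grip force at its end, in the units of the state.
- ctrl.get_obs(): the state, without advancing time (a new reading comes with each control period).
- ctrl.get_image(name): name is "scene" or "top" or "wrist"; returns (picture, depth): 480x640x3 uint8, blue, green, red; 480x640 float32, m along the optical axis (not along the pixel's ray), 0 where there is no reading.
- ctrl.camera_model(name): a dict with "mtx" (3x3 intrinsics, pixels), "R" (3x3) and "t" (3): a world point X has camera coordinates R X + t; the wrist camera has in their place "tool_from_camera" (4x4, takes a point from camera to tool coordinates, whose origin is the TCP and whose axes are the flange's). Camera axes: x right, y down, z forward; pixel columns grow to the right and rows downward; lengths in m; the calibration is good to about 2 mm. A picture is of the moment at which its call begins: read the wrist's pose just before it. camera_model takes no time and is no camera call.
- ctrl.finish_job(): hands the job in; it is judged then, once.
The state is a dict: "t": time; "q": joint angles; "dq": joint speeds; "effort": joint torques, N m; "tool_pos": TCP position; "tool_rot": TCP orientation; "contact_force": force on the tool from outside, world axes, zero at the start; "wrist_torque": the same for the moment, N m; "opening": finger opening in m; "grip_force": force on a finger pad.
Only numpy, scipy, OpenCV 4.12 (cv2) and the standard library are available. Lean on these libraries where they do the work, as an engineer would, in place of code of your own. Each camera call takes 0.05 s, during which the arm holds its last target. There are 200 camera calls.

### The job

The long print scraper lies inside the white tool box beside the printer, mostly under the fixed top and longer than the hatch in it. Take it by the handle, tilt it and draw it out handle first through the hatch, gently, without knocking or jamming it against the box's thin top or the hatch's edges, and finish the program while still holding it in the gripper, motionless, with every part of it about 5 cm or more above the top of the box. Leave the other things on the desk where they are.

Things in the scene. Friction and masses are not known exactly. Their poses are not given: they have to be found in the camera images.
- toolbox: Low white box with a fixed top, fast to the desk, 62 mm high. Origin on the desk straight below the hatch's centre; x along its long side, ahead and left of the robot (yaw 0.6 to 1.2 rad), z up. Outside x -240 to +92, y -86 to +86 mm; walls, floor, top 6 mm thick: inner floor at z = 6, underside of the top at 56, upper face at 62 mm. The top's long closed part is on the -x side.
- box_top: The box's fixed top, a plate 6 mm thick with the hatch in it. Origin at the hatch's centre, level with the plate's upper face (62 mm above the desk); axes as the box. The hatch is the box's only opening: it reaches 70 mm either way along x and 65 mm either way along y from here. The scraper must not bear on this plate or the hatch's edges with more than about 10 N.
- scraper: Loose print scraper, 250 mm long, 0.11-0.23 kg, flat on the box's inner floor along the box's x, handle under the hatch. Origin under the middle of the handle, on its underside; x from blade to handle, z up. Black handle: block x -55 to +55 mm, 24 wide (y, grip across it), 26 high. Centre of mass about x = -35 mm.
- blade_tip (a point): Middle of the blade's far edge: x = -195 mm, z = 1.5 mm in the scraper's frame. The flat steel blade, 3 mm thick, flush with the handle's underside, runs from the handle (x = -55 mm) to here, 28 mm wide, the last 25 mm 44 mm wide; it lies under the closed part of the box's top.
- handle_end (a point): Middle of the free end face of the handle: x = +55 mm, 13 mm above the scraper's underside.
- spool: Bystander: filament spool lying flat, 160 mm across, 55 mm high, beside the box on its -y side. Origin at the centre of its underside.
- cleaner: Bystander: standing white plastic jar, 50 mm across, 90 mm high, on the +y side of the box. Origin at the centre of its underside.
- nozzle_tin: Bystander: small open aluminium tin, 70 x 50 x 25 mm, on the +y side of the box. Origin at the centre of its underside.

How it is judged:
On the way:
1. the handle's end is up out of the hatch while the blade's tip is still under the top: the scraper stands tilted in the hatch (height (world z) of handle_end above 0.07 m and height (world z) of blade_tip below 0.056 m and x of blade_tip in the frame of toolbox below -0.06 m), for 0.1 s.
At the end, for the whole second after the job is handed in: The scraper is held in the fingers and still (under 30 mm/s and 0.3 rad/s), the blade's tip and the handle's end both more than 35 mm above the box's top, touching neither the box nor any other thing; spool, jar and tin each within 20 mm of where they stood (height (world z) of each of blade_tip, handle_end above 0.097 m and contact force between the fingers and scraper above 0.5 N and linear speed of scraper below 0.03 m/s and angular speed of scraper below 0.3 rad/s and contact force between scraper and toolbox below 0.1 N and contact force between scraper and spool below 0.1 N and contact force between scraper and cleaner below 0.1 N and contact force between scraper and nozzle_tin below 0.1 N and distance of each of spool, cleaner, nozzle_tin from where it was at the start of the episode below 0.02 m); the arm keeps its last pose, push and grip.
It fails at once if the scraper is knocked, pressed or jammed against the box's top or the hatch's edges with more than 12 N (contact force between scraper and box_top above 12 N).
It fails at once if a bystander (spool, jar or tin) is shifted by more than 20 mm (distance of any of spool, cleaner, nozzle_tin from where it was at the start of the episode above 0.02 m).
It also fails if it takes over 43 s, if anything falls off the work surface, if the arm or the gripper's body presses on something with over 40 N, if the wrist force passes 120 N, or if a joint passes its speed limit or range.

## Working session

There is one attempt and no reset: what is moved stays moved. The work goes in short steps, Python scripts to look and compute and a tool call to move; the robot and the scene stay as the last step left them, time stands still between calls to the robot, and variables do not carry over. Pictures are saved under pics/ and viewed, at most 10 in all, crops included, and the job is handed in when it is done.

Besides the shell and the picture viewer there is one more tool, called after ">>>" as name(argument=value, ...) on one line, values as JSON. apply_moves: Moves the arm, as the interface text tells. Its arguments: {"type":"object","properties":{"rows":{"type":"array","items":{"type":"number"}},"grip":{"type":"number"},"grip_force":{"type":"number"}},"required":["rows"]}

```bash
ls; mkdir -p pics
python3 - <<'E'
from station import ctrl
import cv2,numpy as np
o=ctrl.get_obs();print({k:np.round(v,3) for k,v in o.items()},ctrl.tip_extent)
for n in("scene","top","wrist"):
    i,d=ctrl.get_image(n);cv2.imwrite(f"pics/{n}0.png",i);np.save(f"pics/{n}0.npy",d);m=ctrl.camera_model(n);print(n,{k:np.round(v,3).tolist() if not isinstance(v,str) else v for k,v in m.items()})
a=[cv2.imread(f"pics/{n}0.png") for n in("top","wrist")]
cv2.imwrite("pics/tw.png",cv2.resize(np.hstack(a),(800,300)))
E
```

```text
pics
{'t': np.float64(0.0), 'q': array([ 1.071,  0.053,  1.614,  0.   ,  1.476, -0.119]), 'dq': array([-0.   , -0.001,  0.   , -0.001,  0.002, -0.001]), 'effort': array([-0.0000e+00, -3.9372e+01, -3.7016e+01, -0.0000e+00,  7.0000e-03,
        0.0000e+00]), 'tool_pos': array([0.232, 0.58 , 0.303]), 'tool_rot': array([-5.940e-01, -3.084e+00,  3.000e-03]), 'contact_force': array([-0.853, -1.022,  0.704]), 'wrist_torque': array([0.024, 0.021, 0.026]), 'grip_force': np.float64(0.0), 'opening': np.float64(0.085)} 0.0726
scene {'mtx': [[514.488, 0.0, 319.144], [0.0, 514.488, 243.548], [0.0, 0.0, 1.0]], 'R': [[0.453, 0.892, 0.003], [0.627, -0.316, -0.712], [-0.634, 0.324, -0.702]], 't': [-0.267, -0.301, 1.329]}
top {'mtx': [[447.918, 0.0, 318.578], [0.0, 447.918, 227.808], [0.0, 0.0, 1.0]], 'R': [[0.018, -1.0, 0.011], [-0.995, -0.019, -0.097], [0.097, -0.009, -0.995]], 't': [0.012, 0.585, 0.759]}
wrist {'mtx': [[385.994, 0.0, 324.724], [0.0, 385.994, 243.04], [0.0, 0.0, 1.0]], 'tool_from_camera': [[-0.001, -0.954, -0.3, 0.075], [1.0, -0.001, 0.0, 0.001], [-0.001, -0.3, 0.954, -0.07], [0.0, 0.0, 0.0, 1.0]]}
```

View pics/top0.png

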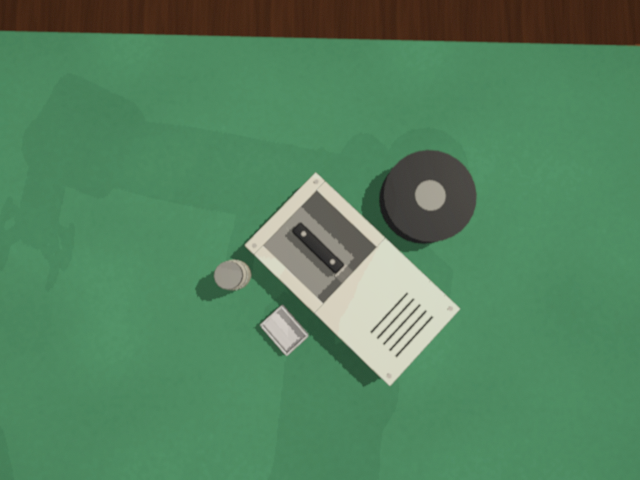

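View pics/wrist0.png

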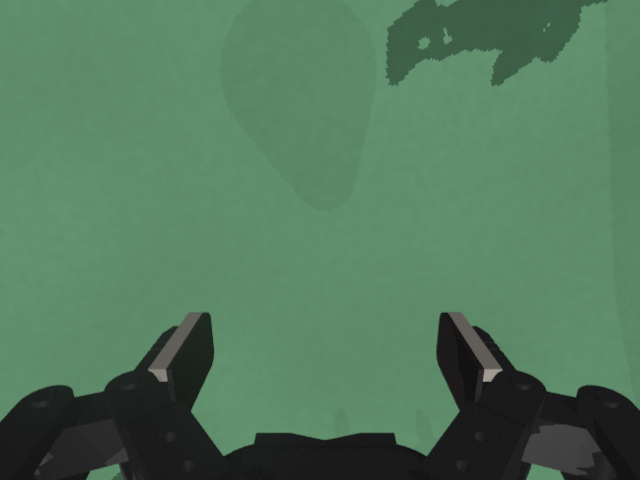

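The top view shows the box with its hatch around (318,248). The black handle runs from about (297,228) to (340,268), and its free end points up-left. The spool is at (430,197), the jar at (232,274) and the tin at (284,330). The wrist view shows only desk and fingers.

```bash
cat > h.py <<'E'
import numpy as np,cv2
from station import ctrl
from scipy.spatial.transform import Rotation as Ro
def cloud(d,m,T=None):
    K=m["mtx"];v,u=np.mgrid[0:480,0:640]
    P=np.stack([(u-K[0,2])/K[0,0]*d,(v-K[1,2])/K[1,1]*d,d],-1)
    if T is None: return (P-m["t"])@m["R"]
    M=T@m["tool_from_camera"]; return P@M[:3,:3].T+M[:3,3]
def tcp(o):
    T=np.eye(4);T[:3,:3]=Ro.from_rotvec(o["tool_rot"]).as_matrix();T[:3,3]=o["tool_pos"];return T
def rect(P):
    (c,(w,h),a)=cv2.minAreaRect(P[:,:2].astype(np.float32)); b=cv2.boxPoints((c,(w,h),a))
    e=b[1]-b[0] if np.linalg.norm(b[1]-b[0])>np.linalg.norm(b[2]-b[1]) else b[2]-b[1]
    return np.round(c,4),sorted([round(w,4),round(h,4)]),round(np.arctan2(e[1],e[0])%np.pi,4)
def analyse(img,P,tag):
    z=P[...,2]; m=img.astype(int)
    top=((abs(z-.062)<.006)&(m.min(2)>130)).astype(np.uint8)
    n,l,s,_=cv2.connectedComponentsWithStats(top); k=1+np.argmax(s[1:,4]); T=l==k
    print(tag,"top",rect(P[T]),"z",np.median(z[T]).round(4))
    hole=cv2.morphologyEx(T.astype(np.uint8),cv2.MORPH_CLOSE,np.ones((3,3)))
    cs,h=cv2.findContours(hole,cv2.RETR_CCOMP,cv2.CHAIN_APPROX_NONE)
    best=max([c for c,hh in zip(cs,h[0]) if hh[3]>=0],key=cv2.contourArea,default=None)
    if best is not None:
        p=best[:,0]; print(tag,"hatch rim",rect(P[p[:,1],p[:,0]][abs(P[p[:,1],p[:,0],2]-.062)<.006]))
        I=np.zeros((480,640),np.uint8);cv2.drawContours(I,[best],-1,1,-1)
        H=(I>0)&(z>.022)&(z<.042)&(m.max(2)<110)
        n,l,s,_=cv2.connectedComponentsWithStats(H.astype(np.uint8)); H=l==1+np.argmax(s[1:,4])
        print(tag,"handle",rect(P[H]),"z",np.median(z[H]).round(4),H.sum())
E
python3 - <<'E'
from h import *
for n in("top","scene"):
    analyse(cv2.imread(f"pics/{n}0.png"),cloud(np.load(f"pics/{n}0.npy"),ctrl.camera_model(n)),n)
E
```

```text
top top (array([ 0.5013, -0.0332]), [0.1723, 0.3325], np.float32(0.8266)) z 0.0619
top hatch rim (array([0.5507, 0.0214]), [0.1324, 0.143], np.float32(0.827))
top handle (array([0.5504, 0.0247]), [0.0234, 0.1079], np.float32(0.8196)) z 0.0317 788
scene top (array([ 0.501 , -0.0323]), [0.1769, 0.3326], np.float32(0.8325)) z 0.0608
scene hatch rim (array([0.5508, 0.0227]), [0.1393, 0.145], np.float32(0.8253))
scene handle (array([0.551 , 0.0261]), [0.0278, 0.1093], np.float32(0.8072)) z 0.03 643
```

View pics/scene0.png

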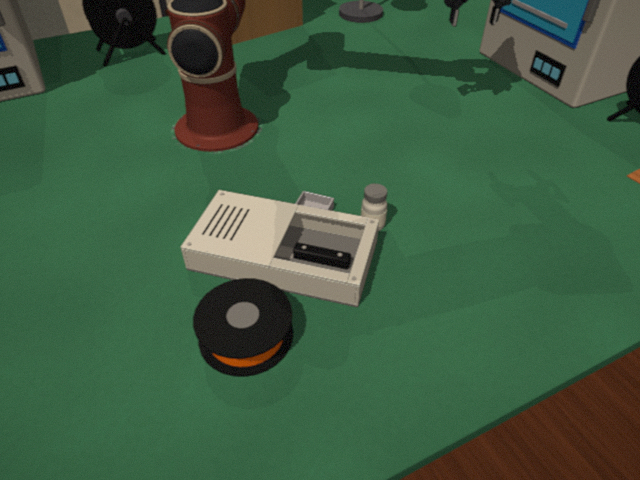

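The scene view confirms the layout: box around (280,245), handle at (322,255) with its free end to the right. The two views agree on the hatch at about (0.551, 0.022), yaw 0.827, and the handle at about (0.5505, 0.025). Moving over the handle now.

>>> apply_moves(rows=[-0.835,-0.663,0,0,0,1,-0.835,-0.663,0,0,0,1,-0.835,-0.663,0,0,0,1,-0.835,-0.663,0,0,0,1,-0.835,-0.663,0,0,0,1,-0.835,-0.663,0,0,0,1,-0.835,-0.663,0,0,0,1,-0.835,-0.663,0,0,0,1,-0.835,-0.663,0,0,0,1,-0.835,-0.663,0,0,0,1,-0.835,-0.663,0,0,0,1,-0.835,-0.663,0,0,0,1,-0.835,-0.663,0,0,0,1,-0.835,-0.663,0,0,0,1,-0.835,-0.663,0,0,0,1,-0.835,-0.663,0,0,0,1,-0.835,-0.663,0,0,0,1,-0.835,-0.663,0,0,0,1], grip=0.65, grip_force=80)

```text
t: 1.95
tool_pos: [0.5491, 0.0258, 0.304]
tool_rot: [2.6, 1.763, 0.0]
contact_force: [-0.1, -0.0, -0.3]
opening: 0.0555
grip_force: 0.0
```

```bash
cat > look.py <<'E'
from h import *
import sys
o=ctrl.get_obs();T=tcp(o);i,d=ctrl.get_image("wrist");cv2.imwrite(f"pics/{sys.argv[1]}.png",i)
print(np.round(T,4).tolist(),np.round(o["q"],3),o["opening"],ctrl.tip_extent,o["t"],np.round(o["contact_force"],2))
try: analyse(i,cloud(d,ctrl.camera_model("wrist"),T),"wrist")
except Exception as e: print(e)
i,d=ctrl.get_image("top");cv2.imwrite(f"pics/{sys.argv[1]}t.png",i)
E
python3 look.py w1
```

```text
[[0.37, 0.929, 0.0002, 0.5491], [0.929, -0.37, 0.0, 0.0258], [0.0001, 0.0001, -1.0, 0.304], [0.0, 0.0, 0.0, 1.0]] [-0.088 -0.127  1.788  0.     1.481  0.291] 0.05552855667917337 0.0726 1.95 [-0.14 -0.02 -0.28]
wrist top (array([ 0.51  , -0.0238]), [0.1722, 0.306], np.float32(0.8258)) z 0.0615
wrist hatch rim (array([0.5514, 0.0209]), [0.1317, 0.1419], np.float32(0.8259))
wrist handle (array([0.5503, 0.0239]), [0.0242, 0.1098], np.float32(0.8193)) z 0.0313 2948
```

>>> apply_moves(rows=[-0.0015,0.003,0.06,0,0,0.06,-0.0015,0.003,0.12,0,0,0.12,-0.0015,0.003,0.18,0,0,0.18,-0.0015,0.003,0.22,0,0,0.237,-0.0015,0.003,0.25,0,0,0.237,-0.0015,0.003,0.28,0,0,0.237,-0.0015,0.003,0.3,0,0,0.237,-0.0015,0.003,0.315,0,0,0.237,-0.0015,0.003,0.323,0,0,0.237,-0.0015,0.003,0.323,0,0,0.237,-0.0015,0.003,0.323,0,0,0.237])

```text
t: 3.15
tool_pos: [0.5514, 0.0232, 0.1109]
tool_rot: [2.882, 1.249, 0.002]
contact_force: [-0.3, -0.3, -0.1]
opening: 0.0554
grip_force: 0.0
```

```bash
python3 look.py w2
```

```text
[[0.6839, 0.7296, 0.0013, 0.5514], [0.7296, -0.6839, -0.0001, 0.0232], [0.0008, 0.001, -1.0, 0.1109], [0.0, 0.0, 0.0, 1.0]] [-0.093  0.082  1.927 -0.     1.132  0.66 ] 0.05544651755027972 0.0726 3.15 [-0.34 -0.29 -0.1 ]
wrist top (array([0.5782, 0.0505]), [0.105, 0.1732], np.float32(2.3913)) z 0.0616
wrist hatch rim (array([0.5455, 0.1219]), [0.0012, 0.0024], np.float32(2.4332))
attempt to get argmax of an empty sequence
```

View pics/w2.png

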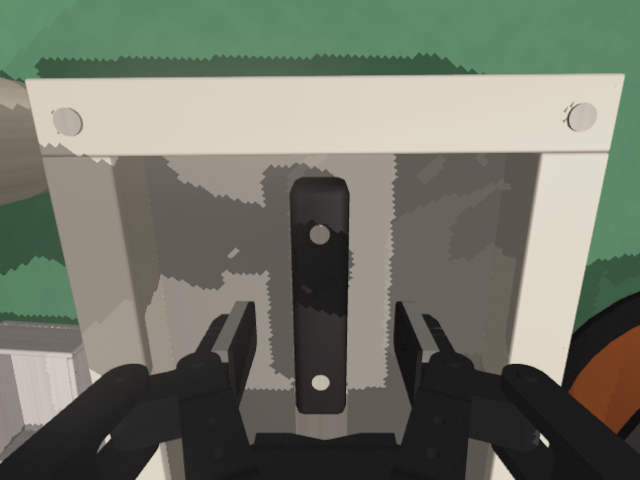

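The fingers straddle the handle: the handle centre is at column 320 and the finger midpoint at about 325. Clearance to the hatch walls looks ample. Descending slowly.

>>> apply_moves(rows=[0,-0.0025,0.007,0,0,0,0,-0.0025,0.014,0,0,0,0,-0.0025,0.021,0,0,0,0,-0.0025,0.028,0,0,0,0,-0.0025,0.034,0,0,0,0,-0.0025,0.039,0,0,0,0,-0.0025,0.043,0,0,0,0,-0.0025,0.043,0,0,0,0,-0.0025,0.043,0,0,0])

```text
t: 4.15
tool_pos: [0.5498, 0.0242, 0.0843]
tool_rot: [-2.883, -1.249, 0.0]
contact_force: [-0.7, -0.8, 0.3]
opening: 0.0552
grip_force: 0.0
```

>>> apply_moves(rows=[0,0,0,0,0,0,0,0,0,0,0,0,0,0,0,0,0,0,0,0,0,0,0,0,0,0,0,0,0,0,0,0,0,0,0,0,0,0,0,0,0,0,0,0,0,0,0,0], grip=0, grip_force=80)

```text
t: 4.95
tool_pos: [0.5502, 0.0242, 0.0849]
tool_rot: [2.882, 1.249, 0.001]
contact_force: [-1.0, -0.0, 5.4]
opening: 0.0222
grip_force: 81.2
```

```bash
cat > plan.py <<'E'
import numpy as np
from scipy.interpolate import PchipInterpolator as I
X0=.002-.195; h=.079
# key: a deg, tip x, tip z
K=np.array([[0,X0,.006],[3,X0+.004,.008],[12,X0+.014,.009],[22,X0+.033,.012],[28,X0+.055,.012]])
t=[0,.12,.45,.8,1]
B=[(-.195,0),(-.195,.003),(-.055,.003),(-.055,.026),(.055,.026),(.055,0)]
def o(a,tx,tz):
    c,s=np.cos(a),np.sin(a);return np.array([tx+.195*c,tz+.195*s])
f=[I(t,K[:,j]) for j in range(3)]
def pts(a,O):
    c,s=np.cos(a),np.sin(a);P=[]
    for p,q in zip(B,B[1:]+B[:1]):
        for k in np.linspace(0,1,150): P.append(np.array(p)+k*(np.array(q)-p))
    P=np.array(P);return O+np.stack([c*P[:,0]-s*P[:,1],s*P[:,0]+c*P[:,1]],1)
def clr(P):
    x,z=P.T;dz=np.maximum(np.maximum(.056-z,z-.062),0)
    d=np.minimum(np.hypot(np.maximum(x+.070,0),dz),np.hypot(np.maximum(.070-x,0),dz));return d.min()
for i in range(41):
    u=i/40;a,tx,tz=[g(u) for g in f];a=np.radians(a);O=o(a,tx,tz)
    T=O+h*np.array([-np.sin(a),np.cos(a)]);T0=np.array([.002,.006+h]);D=T-T0;P=pts(a,O)
    if i%2==0: print(i,np.round([D[0]/.6,-D[1]/.6,a/(np.pi/2)],4),"clr mm",round(clr(P)*1e3,1),"minz",P[:,1].min().round(4),"end z",(O[1]+.055*np.sin(a)+.013*np.cos(a)).round(3))
E
python3 plan.py; python3 -c "
from h import *
o=ctrl.get_obs();print(np.round(tcp(o),4).tolist(),o['opening'],o['grip_force'],np.round(o['contact_force'],2),np.round(o['q'],3))"
```

```text
0 [ 0. -0.  0.] clr mm 27.3 minz 0.006 end z 0.019
2 [-0.0001 -0.0087  0.0137] clr mm 21.3 minz 0.007 end z 0.025
4 [-0.0004 -0.017   0.0276] clr mm 15.8 minz 0.0078 end z 0.032
6 [-0.0012 -0.0247  0.042 ] clr mm 11.7 minz 0.0082 end z 0.038
8 [-0.0024 -0.0323  0.0568] clr mm 9.8 minz 0.0083 end z 0.044
10 [-0.004  -0.0399  0.0718] clr mm 9.0 minz 0.0085 end z 0.05
12 [-0.0057 -0.0474  0.087 ] clr mm 8.0 minz 0.0086 end z 0.056
14 [-0.0076 -0.0548  0.1024] clr mm 6.7 minz 0.0087 end z 0.062
16 [-0.0095 -0.0623  0.1178] clr mm 5.2 minz 0.0088 end z 0.068
18 [-0.0111 -0.0697  0.1333] clr mm 4.5 minz 0.009 end z 0.074
20 [-0.0127 -0.0773  0.1489] clr mm 6.5 minz 0.0093 end z 0.08
22 [-0.0141 -0.0851  0.1645] clr mm 12.1 minz 0.0098 end z 0.086
24 [-0.0154 -0.0929  0.1803] clr mm 12.2 minz 0.0104 end z 0.093
26 [-0.0164 -0.1007  0.1961] clr mm 9.7 minz 0.011 end z 0.099
28 [-0.0173 -0.1082  0.2121] clr mm 7.4 minz 0.0115 end z 0.106
30 [-0.0178 -0.1154  0.2282] clr mm 5.5 minz 0.0119 end z 0.112
32 [-0.018  -0.1222  0.2444] clr mm 4.1 minz 0.012 end z 0.118
34 [-0.0171 -0.1286  0.2608] clr mm 3.2 minz 0.012 end z 0.124
36 [-0.0149 -0.1349  0.2774] clr mm 3.0 minz 0.012 end z 0.129
38 [-0.0118 -0.1411  0.2942] clr mm 3.2 minz 0.012 end z 0.135
40 [-0.0082 -0.1472  0.3111] clr mm 3.9 minz 0.012 end z 0.141
[[0.6839, 0.7296, 0.001, 0.5502], [0.7296, -0.6839, -0.0001, 0.0242], [0.0006, 0.0008, -1.0, 0.0849], [0.0, 0.0, 0.0, 1.0]] 0.02224741439575836 81.20749354362488 [-0.98 -0.02  5.45] [-0.091  0.12   1.937 -0.     1.084  0.662]
```

```bash
sed -i 's/^K=.*/K=np.array([[0,X0,.006],[3,X0+.001,.008],[14,X0+.007,.009],[19,X0+.024,.010],[24,X0+.062,.012]])/; s/^t=.*/t=[0,.12,.5,.75,1]/' plan.py; python3 plan.py
```

```text
0 [ 0. -0.  0.] clr mm 27.3 minz 0.006 end z 0.019
2 [-0.0023 -0.0086  0.0135] clr mm 22.1 minz 0.007 end z 0.025
4 [-0.0047 -0.017   0.0275] clr mm 17.7 minz 0.0078 end z 0.032
6 [-0.0073 -0.0249  0.0424] clr mm 14.9 minz 0.0081 end z 0.038
8 [-0.0104 -0.0332  0.0585] clr mm 14.4 minz 0.0083 end z 0.044
10 [-0.0138 -0.0416  0.0754] clr mm 14.4 minz 0.0085 end z 0.051
12 [-0.0174 -0.05    0.0927] clr mm 14.1 minz 0.0086 end z 0.058
14 [-0.021  -0.0582  0.1097] clr mm 13.4 minz 0.0087 end z 0.064
16 [-0.0244 -0.066   0.1262] clr mm 13.2 minz 0.0088 end z 0.071
18 [-0.0275 -0.0732  0.1417] clr mm 13.6 minz 0.0089 end z 0.077
20 [-0.0298 -0.0797  0.1556] clr mm 14.5 minz 0.009 end z 0.082
22 [-0.0308 -0.0854  0.1679] clr mm 12.5 minz 0.0092 end z 0.087
24 [-0.0299 -0.0906  0.1791] clr mm 10.9 minz 0.0093 end z 0.091
26 [-0.0275 -0.0955  0.1898] clr mm 9.8 minz 0.0095 end z 0.095
28 [-0.0243 -0.1004  0.2003] clr mm 8.9 minz 0.0098 end z 0.099
30 [-0.0206 -0.1053  0.2111] clr mm 8.3 minz 0.01 end z 0.104
32 [-0.0156 -0.1104  0.2222] clr mm 7.9 minz 0.0103 end z 0.108
34 [-0.0086 -0.1155  0.2333] clr mm 8.2 minz 0.0107 end z 0.112
36 [ 2.000e-04 -1.206e-01  2.444e-01] clr mm 9.0 minz 0.0111 end z 0.117
38 [ 0.0104 -0.1257  0.2556] clr mm 10.4 minz 0.0115 end z 0.121
40 [ 0.0217 -0.1308  0.2667] clr mm 12.4 minz 0.012 end z 0.126
```

>>> apply_moves(rows=[-0.001,0,-0.0043,0,0.007,0,-0.0023,0,-0.0086,0,0.0135,0,-0.0047,0,-0.017,0,0.0275,0,-0.0073,0,-0.0249,0,0.0424,0,-0.0104,0,-0.0332,0,0.0585,0,-0.0138,0,-0.0416,0,0.0754,0,-0.0174,0,-0.05,0,0.0927,0,-0.021,0,-0.0582,0,0.1097,0,-0.0244,0,-0.066,0,0.1262,0,-0.0275,0,-0.0732,0,0.1417,0,-0.0298,0,-0.0797,0,0.1556,0,-0.0298,0,-0.0797,0,0.1556,0,-0.0298,0,-0.0797,0,0.1556,0,-0.0298,0,-0.0797,0,0.1556,0])

```text
t: 6.35
tool_pos: [0.5375, 0.0113, 0.1319]
tool_rot: [-2.776, -1.203, -0.34]
contact_force: [0.2, -0.2, -2.0]
opening: 0.0225
grip_force: 80.4
```

Run:
```python
from h import *
o=ctrl.get_obs();print(np.round(tcp(o),4).tolist(),o['opening'],o['grip_force'],np.round(o['contact_force'],2),np.round(o['wrist_torque'],3),np.round(o['q'],3))
a=[]
for n in("wrist","scene"):
    i,d=ctrl.get_image(n);a.append(i);np.save(f"pics/{n}3.npy",d)
    cv2.imwrite(f"pics/{n}3.png",i)
s=cv2.resize(a[1][120:330,150:450],(800,560),interpolation=cv2.INTER_CUBIC);cv2.imwrite("pics/s3.png",s)
```

```text
[[0.6635, 0.7297, 0.1651, 0.5375], [0.708, -0.6838, 0.1766, 0.0113], [0.2418, -0.0003, -0.9703, 0.1319], [0.0, 0.0, 0.0, 1.0]] 0.022482952374582726 80.42428135871887 [ 0.21 -0.16 -1.98] [-0.13   0.071  0.01 ] [-0.198 -0.053  2.034  0.24   1.043  0.446]
```

View pics/s3.png

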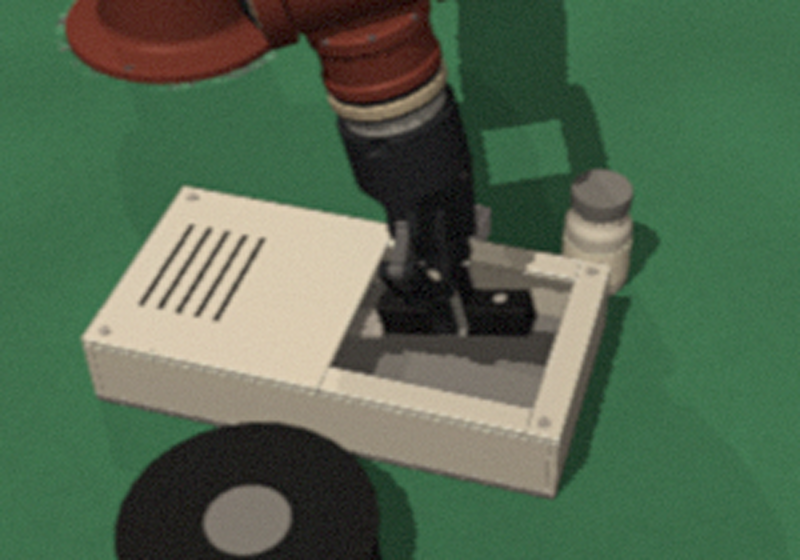

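View pics/wrist3.png

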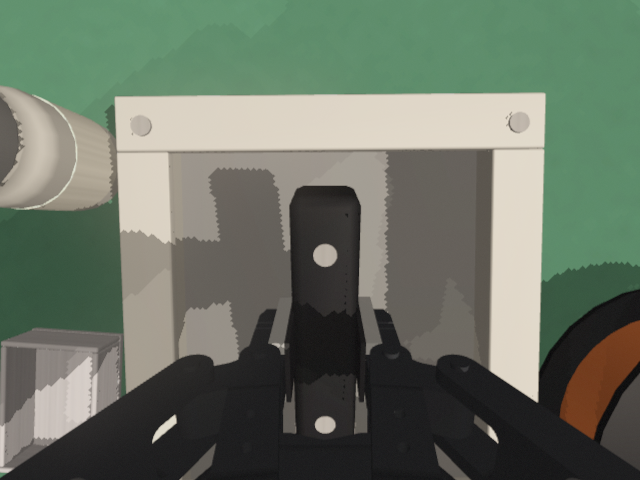

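In the scene crop the handle is up in the hatch, around (460,310), held at its middle. In the wrist view it stays centred between the pads at column 325. Next I'll check from depth whether it has pitched in the grip.

```bash
cat > pitch.py <<'E'
from h import *
def pitch(d):
    P=cloud(d,ctrl.camera_model("wrist"),np.eye(4))
    Q=P[190:320,305:345].reshape(-1,3);Q=Q[(Q[:,2]>.03)&(Q[:,2]<.085)&(abs(Q[:,1])<.009)]
    k=np.polyfit(Q[:,0],Q[:,2],1);print("n",len(Q),"x range",Q[:,0].min().round(4),Q[:,0].max().round(4),"pitch deg",np.degrees(np.arctan(k[0])).round(2),"top z at x=0",k[1].round(4))
E
python3 -c "
from pitch import *
pitch(np.load('pics/wrist3.npy'))"
```

```text
n 5176 x range 0.01 0.055 pitch deg 2.79 top z at x=0 0.0523
```

Run:
```python
from h import *
d=np.load('pics/wrist3.npy');P=cloud(d,ctrl.camera_model("wrist"),np.eye(4))
for r in range(185,330,10): print(r,np.round(np.median(P[r:r+3,310:340].reshape(-1,3),0),4))
# box top plane in tool frame as a reference tilt
Q=P[105:140,170:490].reshape(-1,3);k=np.linalg.lstsq(np.c_[Q[:,:2],np.ones(len(Q))],Q[:,2],rcond=None)[0];print("top slope deg",np.degrees(np.arctan(k[:2])))
```

```text
185 [0.0547 0.0007 0.0745]
195 [0.0544 0.0007 0.0564]
205 [0.0515 0.0007 0.0539]
215 [0.0483 0.0007 0.0535]
225 [0.0449 0.0006 0.0535]
235 [0.0415 0.0006 0.0537]
245 [0.0381 0.0006 0.0534]
255 [0.0346 0.0006 0.0532]
265 [0.0309 0.0006 0.0537]
275 [0.0272 0.0006 0.0537]
285 [0.0235 0.0007 0.0534]
295 [0.0198 0.0006 0.0536]
305 [0.0159 0.0006 0.0536]
315 [0.0119 0.0006 0.0537]
325 [0.008  0.0006 0.0536]
top slope deg [14.4041237   0.04115418]
```

No slip: the handle top is flat in the tool frame (z about 0.0535 throughout) and its end is at x = 55 mm. Planning the rest in the tilted frame.

```bash
cat >> plan.py <<'E'
print("B")
A0=np.radians(14);tc=lambda a,O:O+h*np.array([-np.sin(a),np.cos(a)])
T0=tc(A0,o(A0,*[g(.5) for g in f[1:]]))
S=[(np.radians(f[0](u)),f[1](u),f[2](u)) for u in np.linspace(.5,1,13)[1:]]
a=S[-1][0]
for L in np.linspace(0,.09,9)[1:]: S.append((a,S[11][1]+L*np.cos(a),S[11][2]+L*np.sin(a)))
for s in S:
    O=o(*s);D=tc(s[0],O)-T0;c,n=np.cos(A0),np.sin(A0);P=pts(s[0],O)
    print(np.round([(c*D[0]+n*D[1])/.6,(n*D[0]-c*D[1])/.6,(s[0]-A0)/(np.pi/2)],4),"clr",round(clr(P)*1e3,1),"tip",np.round(s[1:],3))
E
python3 plan.py | sed -n '/B/,$p'
```

```text
B
[ 0.0003 -0.0049  0.0103] clr 12.8 tip [-0.185  0.009]
[ 0.0018 -0.0091  0.0199] clr 11.4 tip [-0.182  0.009]
[ 0.0042 -0.0128  0.0289] clr 10.3 tip [-0.18   0.009]
[ 0.0074 -0.0161  0.0377] clr 9.5 tip [-0.176  0.01 ]
[ 0.0111 -0.0193  0.0465] clr 8.8 tip [-0.173  0.01 ]
[ 0.0152 -0.0226  0.0556] clr 8.3 tip [-0.169  0.01 ]
[ 0.0201 -0.0257  0.0648] clr 8.0 tip [-0.165  0.01 ]
[ 0.0264 -0.0285  0.0741] clr 8.0 tip [-0.159  0.011]
[ 0.0339 -0.031   0.0833] clr 8.5 tip [-0.153  0.011]
[ 0.0426 -0.0333  0.0926] clr 9.4 tip [-0.146  0.011]
[ 0.0521 -0.0353  0.1019] clr 10.7 tip [-0.139  0.012]
[ 0.0624 -0.0371  0.1111] clr 12.4 tip [-0.131  0.012]
[ 0.0808 -0.0404  0.1111] clr 12.4 tip [-0.121  0.017]
[ 0.0993 -0.0436  0.1111] clr 12.4 tip [-0.11   0.021]
[ 0.1177 -0.0469  0.1111] clr 12.4 tip [-0.1    0.026]
[ 0.1362 -0.0501  0.1111] clr 12.4 tip [-0.09  0.03]
[ 0.1547 -0.0534  0.1111] clr 12.4 tip [-0.08   0.035]
[ 0.1731 -0.0566  0.1111] clr 12.4 tip [-0.069  0.039]
[ 0.1916 -0.0599  0.1111] clr 13.4 tip [-0.059  0.044]
[ 0.2101 -0.0632  0.1111] clr 20.5 tip [-0.049  0.049]
```

>>> apply_moves(rows=[0.0003,0,-0.0049,0,0.0103,0,0.0018,0,-0.0091,0,0.0199,0,0.0042,0,-0.0128,0,0.0289,0,0.0074,0,-0.0161,0,0.0377,0,0.0111,0,-0.0193,0,0.0465,0,0.0152,0,-0.0226,0,0.0556,0,0.0201,0,-0.0257,0,0.0648,0,0.0264,0,-0.0285,0,0.0741,0,0.0339,0,-0.031,0,0.0833,0,0.0426,0,-0.0333,0,0.0926,0,0.0521,0,-0.0353,0,0.1019,0,0.0624,0,-0.0371,0,0.1111,0,0.0808,0,-0.0404,0,0.1111,0,0.0993,0,-0.0436,0,0.1111,0,0.1177,0,-0.0469,0,0.1111,0,0.1362,0,-0.0501,0,0.1111,0,0.1547,0,-0.0534,0,0.1111,0,0.1731,0,-0.0566,0,0.1111,0,0.1916,0,-0.0599,0,0.1111,0,0.2101,0,-0.0632,0,0.1111,0])

```text
t: 8.45
tool_pos: [0.6155, 0.0944, 0.1998]
tool_rot: [-2.68, -1.161, -0.57]
contact_force: [-0.6, -0.3, -1.6]
opening: 0.0221
grip_force: 80.4
```

Run:
```python
from h import *
o=ctrl.get_obs();T=tcp(o);print(np.round(T,4).tolist(),o['opening'],o['grip_force'],np.round(o['contact_force'],2),np.round(o['q'],3))
# tip from tool pose: scraper x=tool x, underside at tool z=.079
for n,p in(("tip",[-.195,0,.0775]),("end",[.055,0,.066])):
    X=T[:3,:3]@p+T[:3,3];r=X[:2]-[.5514,.0212];c,s=np.cos(.8265),np.sin(.8265);print(n,"world",X.round(4),"box",(c*r[0]+s*r[1]).round(4),(-s*r[0]+c*r[1]).round(4))
i,d=ctrl.get_image("top");cv2.imwrite("pics/t4.png",i)
```

```text
[[0.6247, 0.7297, 0.2781, 0.6155], [0.6666, -0.6838, 0.2968, 0.0944], [0.4068, -0.0, -0.9135, 0.1998], [0.0, 0.0, 0.0, 1.0]] 0.022067852909861074 80.42918086051941 [-0.57 -0.28 -1.63] [-0.074  0.004  1.874  0.38   1.024  0.519]
tip world [ 0.5153 -0.0125  0.0497] box -0.0493 0.0037
end world [0.6682 0.1507 0.1619] box 0.1744 0.0018
```

View pics/t4.png

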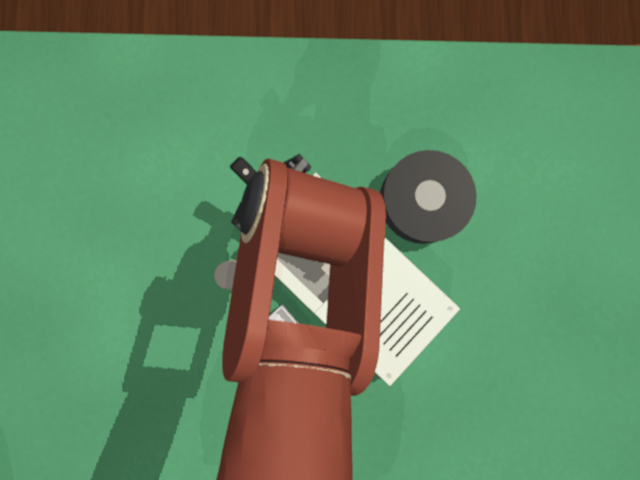

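The top view shows the handle end at (243,170), past the box's far edge. The bystanders have not moved. The tip works out at box x = -49 mm, clear of the closed top, so I'll lift straight up 120 mm.

>>> apply_moves(rows=[0.004,0,-0.009,0,0,0,0.012,0,-0.027,0,0,0,0.02,0,-0.045,0,0,0,0.028,0,-0.063,0,0,0,0.036,0,-0.081,0,0,0,0.044,0,-0.099,0,0,0,0.052,0,-0.117,0,0,0,0.06,0,-0.135,0,0,0,0.068,0,-0.153,0,0,0,0.075,0,-0.169,0,0,0,0.08,0,-0.18,0,0,0,0.0814,0,-0.1827,0,0,0,0.0814,0,-0.1827,0,0,0,0.0814,0,-0.1827,0,0,0,0.0814,0,-0.1827,0,0,0,0.0814,0,-0.1827,0,0,0,0.0814,0,-0.1827,0,0,0,0.0814,0,-0.1827,0,0,0])

```text
t: 10.3
tool_pos: [0.6149, 0.0937, 0.3193]
tool_rot: [-2.68, -1.161, -0.569]
contact_force: [-0.1, -0.3, -2.2]
opening: 0.0224
grip_force: 80.4
```

Run:
```python
from h import *
o=ctrl.get_obs();T=tcp(o);print(o['t'],o['opening'],o['grip_force'],np.round(o['contact_force'],2),np.abs(o['dq']).max())
for n,p in(("tip",[-.195,0,.0775]),("end",[.055,0,.066])): print(n,(T[:3,:3]@p+T[:3,3]).round(4))
i,d=ctrl.get_image("wrist");P=cloud(d,ctrl.camera_model("wrist"),np.eye(4))
for r in range(205,330,40): print(np.round(np.median(P[r:r+3,310:340].reshape(-1,3),0),4))
i,d=ctrl.get_image("scene");cv2.imwrite("pics/s5.png",i)
```

```text
10.3 0.022360495080571124 80.43011426925659 [-0.1  -0.32 -2.2 ] 0.0029827620206192298
tip [ 0.5146 -0.0132  0.1692]
end [0.6676 0.15   0.2813]
[0.0514 0.0007 0.0541]
[0.038  0.0007 0.0535]
[0.0233 0.0006 0.0537]
[0.0079 0.0006 0.0537]
```

View pics/s5.png

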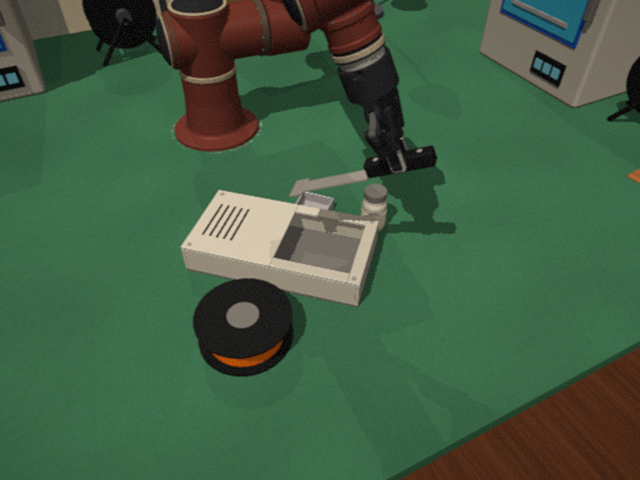

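The whole scraper is clear of the box and held still, with its tip at about (293,188) and its handle end at about (435,155). The spool, jar and tin are where they stood.

```bash
python3 -c "
from station import ctrl
print(ctrl.finish_job())"
```

```text
the job is handed in; nothing more can be done
None
```

The scraper was drawn out handle first through the hatch and the job is handed in (no verdict came back): at about 10 s it was held still with its lowest point, the blade tip, about 0.17 m above the desk (about 11 cm above the box's top), and the spool, jar and tin looked unmoved.

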